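# Fit the ink palette into the sloping desk and latch it

### The arm

A 6-joint arm with a two-finger parallel gripper is mounted at the origin on the work surface. World frame = base frame: x ahead of the robot, y to its left, z up, the work surface at z = 0. Lengths are in m, angles in rad, forces in N, time in s.
With the tool pointing down it reaches from about 0.25 to 0.725 m from the base axis. Payload 4 kg.
Tool frame: the origin (TCP) lies at the very end of the fingers, on their centre line; the grasp point (between the pads) lies 19 mm behind it; z points along the fingers, y is the line along which they close (so a half turn about z gives the same grasp; the last joint's range is limited). The gripper opens to 85 mm and grips with 20 to 120 N. Pads are 22 mm wide; open, the fingers measure 114 mm over their backs; the gripper's body (76 mm by 85 mm) begins 54 mm behind the grasp point. The pads swing forward as they close: fully open they stand 13 mm farther back than shut.
Start: joints at [1.159, 0.241, 0.005, 1.335, 0, 1.571], TCP at [0.2, 0.458, 0.231] pointing down, gripper open.
Joint ranges: [-2.72, 2.72], [-1.05, 1.87], [-1.09, 1.28], [-1.99, 2.15], [-1.42, 1.44], [-3.14, 3.14]. Speed limits (rad/s): [2.79, 2.79, 3.14, 3.14, 3.14, 3.14].

### API

Orientations are given as a unit quaternion [x, y, z, w].
In Python, from workcell import bot, vision, workorder gives the robot as it stands.
- The arm moves only by the shell command python3 -m creep 'ROWS' [OPENING]. ROWS is JSON, a list of rows, each a list of 2 entries, a list of its own where there are three numbers: the shift along the tool's x, y, z in mm, then the turn, a rotation vector about the tool's x, y, z in rad. In form: [[[dx, dy, dz], [wx, wy, wz]], ...]. A call has 1 to 12 rows; each row shifts and turns the commanded pose from where the row before left it, along the tool's axes as they then stand; what a row does not reach is not made up. A row lasts 1/8 s, in which the tool goes at most 62.5 mm and 10.7 degrees, less where a joint would pass 70% of its speed; a pose out of reach is approached as far as the arm can. A call is refused whole if a number of a shift passes 62.5 or a number of a turn 0.188, either way. A call with a gripper value outside its range is refused whole. OPENING is the finger opening in mm, from 0 to 85.4, set as the call begins (- or left out, the last holds). The fingers move at their own pace and stop on an object; the grip force is fixed at half the most. Time passes only in rows, so rows that do not move let the fingers close. It gives the time, the measured TCP pose, the force, the opening and the grip force at its end, in the units of the state.
- bot.get_obs(): the state, without advancing time (a new reading comes with each control period).
- vision.camera(name): name is "side" or "top"; returns a dict with "image" (400x640x3 uint8, blue, green, red), "z_map" (400x640 float32, m along the optical axis (not along the pixel's ray), 0 where there is no reading), "K" (3x3 intrinsics, pixels), "rvec" (rotation vector, rad) and "tvec" (3), from world to camera coordinates, as OpenCV has them. Camera axes: x right, y down, z forward; pixel columns grow to the right and rows downward; lengths in m; the calibration is good to about 2 mm. A picture is of the moment at which its call begins.
- workorder.job_done(): hands the job in; it is judged then, once.
Trained networks look in a picture, given as the dict that the camera call returned (one of the last four; its "shot" number tells which), for a name from the list of things; names that differ only in an ending like _2 or _b are one class to them, and where a whole thing is asked for, a point or a joint stands for the part that bears it (a point fixed in the world has none). Each returns a list of dicts, best first, with "score" (0 to 1); they miss things now and then, are a little off and sometimes report something else, mostly with a low value. They report only what shows in the picture. A call takes as long as a camera call.
- vision.spot_in(picture, query): "position" ([column, row] in pixels, amid what is visible of it).
- vision.place_of(picture, query): "position" ([column, row] in pixels: a listed point, or the origin of a listed thing).
The state is a dict: "clock": time; "joint_pos": joint angles; "joint_vel": joint speeds; "tau": joint torques, N m; "eef_pos": TCP position; "tool_rot": TCP orientation; "ft_force": force on the tool from outside, world axes, zero at the start; "ft_torque": the same for the moment, N m; "grip_width": finger opening in m; "grasp_force": force on a finger pad.
Only numpy, scipy, OpenCV 4.12 (cv2) and the standard library are available. Lean on these libraries where they do the work, as an engineer would, in place of code of your own. Each camera call takes 0.05 s, during which the arm holds its last target. There are 200 camera calls.

### The job

Put the white porcelain ink palette into the cutout of the sloping painting desk, turned so that its outline matches and it sits fully home, flush with the board. Then turn the red latch knob clockwise until it clicks over into its locked position, with its arm over the palette's edge, and let go. Leave the ink jar, cup, paperweight, glue bottle and plate where they are.

Things in the scene. Friction and masses are not known exactly. Their poses are not given: they have to be found in the camera images.
- palette: White porcelain L-shaped palette, 16 mm thick, 0.35 kg, lying flat, inked face up (z). Origin: underside, centre of its main rectangle, 72 mm (x) by 130 mm (y). A tab sticks out 34 mm more on the -x side at the -y end (x -70 to -36, y -65 to -10 mm). The lowest 6 mm of the outline is set in 3 mm as a lead-in.
- palette_tab (a point): Middle of the palette's tab, on the underside: x -53, y -37.5, z 0 mm in the palette's frame.
- palette_rib (a point): Point to grip on the blue upright rib that stands on the palette's face; it lies 40 mm straight above the palette's origin. The rib is 14 mm thick (palette x), 70 mm long (palette y) and reaches from 16 to 53 mm above the underside: pinch it across x.
- pocket: Fixed wooden board, sloping 28 degrees, with a blue-floored L cutout 16 mm deep: the palette's outline plus 3 mm all round. Origin: pocket floor, centre of the main rectangle, about 66 mm above the table. x up the slope away from the robot, y left along the board, z square out of it. With the palette home its origin and axes match these and its face is flush with the board.
- pocket_tab (a point): Point on the pocket floor where the middle of the palette's tab belongs: x -53, y -37.5, z 0 mm in the pocket's frame. The board around the cutout reaches from x -95 to 120 and y -150 to 150 mm in that frame, its surface at z 16 mm; behind it is a level shelf 95 mm above the table.
- latch (a joint): Angle of the red latch knob above the cutout, rad. 0: open, arm along the board to its right (pocket -y). Turns clockwise facing the board (about pocket -z) to 1.571: locked, arm down the slope over the palette's upper edge. A spring detent (0.11 N m at most) pushes it back to 0 before 0.785 and on to 1.571 after: past about 1.1 it snaps home by itself.
- latch_grip (a point): Point to grip, on the latch's axis, 32 mm above the board (x 82, y 0, z 48 mm in the pocket's frame). The knob is a red bar 14 mm thick, 56 mm long, 10 to 46 mm above the board, lengthwise over its arm (along pocket y when open, x when locked). The arm is 18 mm wide, reaches 64 mm from the axis and lies 4 to 12 mm above the board.
- ink_bottle: Bystander: squat black ink jar, 48 mm wide, 85 mm tall, standing on the desk's rear shelf. Origin: its underside or foot.
- cup: Bystander: small blue porcelain cup, 54 mm wide, 50 mm tall, on the desk's rear shelf. Origin: its underside or foot.
- paperweight: Bystander: brass paperweight bar, 150 x 22 x 14 mm, lying on the table between palette and desk. Origin: its underside or foot.
- glue: Bystander: gold glue bottle with purple cap, 60 mm wide, 150 mm tall. Origin: its underside or foot.
- dish: Bystander: white porcelain plate, 140 mm wide, 22 mm high. Origin: its underside or foot.

How it is judged:
By the outcome, as a careful person would: the job done as asked, in the order asked, and still so for the second after the job is handed in, with the robot touching nothing.
It also fails if it takes over 64 s, if anything falls off the work surface, if the arm or the gripper's body presses on something with over 40 N, if the wrist force passes 120 N, or if a joint passes its speed limit or range.

## Working session

There is one attempt and no reset: what is moved stays moved. The work goes in short steps, Python scripts to look and compute and a shell command to move; the robot and the scene stay as the last step left them, time stands still between calls to the robot, and variables do not carry over. Pictures are saved under pics/ and viewed, at most 10 in all, crops included, and the job is handed in when it is done.

```bash
mkdir -p pics; cat > h.py <<'E'
import numpy as np, cv2
from scipy.spatial.transform import Rotation as R
from workcell import bot, vision, workorder
def Rt(p): return cv2.Rodrigues(np.array(p['rvec'],float))[0], np.array(p['tvec'],float).ravel()
def world(p,u,v,z): # z depth along axis
    r,t=Rt(p); K=np.array(p['K']); c=np.linalg.inv(K)@np.array([u,v,1.])*z
    return r.T@(c-t)
def cloud(p):
    r,t=Rt(p); K=np.array(p['K']); z=np.array(p['z_map']); v,u=np.mgrid[:400,:640]
    c=np.stack([(u-K[0,2])/K[0,0]*z,(v-K[1,2])/K[1,1]*z,z],-1)
    return (c-t)@r
def proj(p,X):
    r,t=Rt(p); return cv2.projectPoints(np.atleast_2d(np.array(X,float)),np.array(p['rvec'],float),t,np.array(p['K'],float),None)[0][:,0]
def ray_plane(p,u,v,n,d): # n.X=d
    r,t=Rt(p); o=-r.T@t; dr=r.T@np.linalg.inv(np.array(p['K']))@np.array([u,v,1.]); return o+dr*(d-n@o)/(n@dr)
E
python3 - <<'E'
from h import *
np.set_printoptions(precision=4,suppress=True)
for n in ["top","side"]:
    p=vision.camera(n); cv2.imwrite(f"pics/{n}0.png",p['image']); C=cloud(p)
    for q in ["palette","palette_tab","palette_rib","pocket","pocket_tab","latch_grip","latch","paperweight","glue","dish"]:
        for d in vision.place_of(p,q)[:2]:
            u,v=d['position']; 
            ok=0<=v<399.5 and 0<=u<639.5
            print(n,q,round(d['score'],2),np.round(d['position'],1),C[int(round(v)),int(round(u))] if ok else '')
    r,t=Rt(p); print('cam',-r.T@t)
print(bot.get_obs())
E
```

```text
top palette 0.61 [443.  267.6] [ 0.4548 -0.2852  0.035 ]
top palette 0.24 [227.8 137.5] [0.7129 0.1833 0.1428]
top palette_tab 0.69 [414.7 279.8] [ 0.4244 -0.2272  0.0155]
top palette_rib 0.81 [447.  269.8] [ 0.4519 -0.2895  0.0521]
top pocket 0.63 [210.9 204.4] [0.5812 0.2332 0.0636]
top pocket_tab 0.58 [232.4 224.4] [0.5388 0.1893 0.0432]
top pocket_tab 0.46 [444.  265.1] [ 0.4619 -0.2856  0.0416]
top latch_grip 0.9 [199.  176.7] [0.6289 0.2335 0.1597]Traceback (most recent call last):
  File "<stdin>", line 6, in <module>
ValueError: it knows: cup, dish, glue, ink_bottle, latch_grip, palette, palette_rib, palette_tab, paperweight, pocket, pocket_tab
```

```bash
python3 - <<'E'
from h import *
np.set_printoptions(precision=4,suppress=True)
for n in ["side","top"]:
    p=vision.camera(n); cv2.imwrite(f"pics/{n}0.png",p['image']); C=cloud(p)
    for q in ["palette","palette_tab","palette_rib","pocket","pocket_tab","latch_grip","paperweight","glue","dish"]:
        for d in vision.place_of(p,q)[:1]:
            u,v=d['position']; 
            print(n,q,round(d['score'],2),np.round(d['position'],1),C[min(399,int(round(v))),min(639,int(round(u)))])
    r,t=Rt(p); print('cam',-r.T@t,np.array(p['K'])[0,0])
    # board plane fit
    if n=='top':
        np.save('topC.npy',C); np.save('topI.npy',p['image'])
o=bot.get_obs(); print(o['eef_pos'],o['tool_rot'],o['clock'])
E
```

```text
side palette 0.61 [401.  192.1] [ 0.4483 -0.2686  0.0165]
side palette_tab 0.7 [401.2 207.6] [ 0.427  -0.2117  0.0171]
side palette_rib 0.94 [406.1 176.6] [ 0.4471 -0.2857  0.0544]
side pocket 0.68 [236.1 308.1] [0.5794 0.2289 0.0659]
side pocket_tab 0.69 [265.1 309.7] [0.542  0.1961 0.0428]
side latch_grip 0.82 [199.5 271. ] [0.6261 0.2418 0.1592]
side paperweight 0.77 [353.1 230.6] [ 0.4976 -0.0887  0.0127]
side glue 0.55 [270.3 199.3] [ 0.7196 -0.0719  0.0282]
side dish 0.95 [308.6 169.9] [ 0.7102 -0.2461  0.0042]
cam [0.2678 0.471  0.6625] 377.79449007139317
top palette 0.88 [445.8 266. ] [ 0.4606 -0.2872  0.0521]
top palette_tab 0.59 [409.9 280.4] [ 0.4239 -0.2162  0.014 ]
top palette_rib 0.62 [447.1 269.2] [ 0.4538 -0.2906  0.048 ]
top pocket 0.64 [209.7 204.4] [0.5813 0.2357 0.0624]
top pocket_tab 0.72 [227.6 222.4] [0.5431 0.1986 0.0426]
top latch_grip 0.9 [198.9 177.1] [0.629  0.2339 0.1584]
top paperweight 0.76 [359.  246.4] [ 0.4973 -0.0987  0.0117]
top glue 0.9 [357.3 141.4] [ 0.722  -0.0829  0.104 ]
top dish 0.87 [420.8 155.3] [ 0.7145 -0.2404  0.002 ]
cam [ 0.5259 -0.0277  1.0138] 432.9895769233642
[0.2001 0.4582 0.2313] [ 0.2044  0.9789 -0.     -0.    ] 1.35
```

View pics/top0.png

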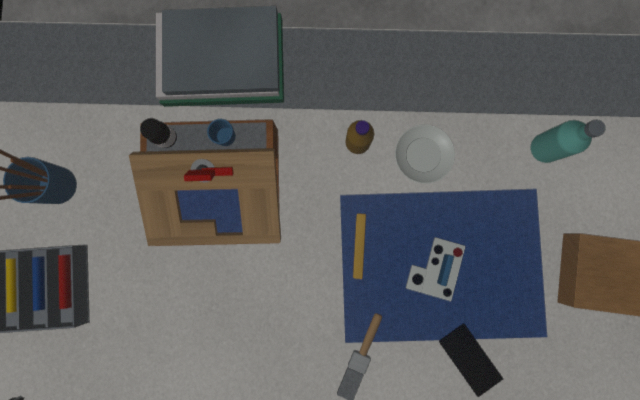

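View pics/side0.png

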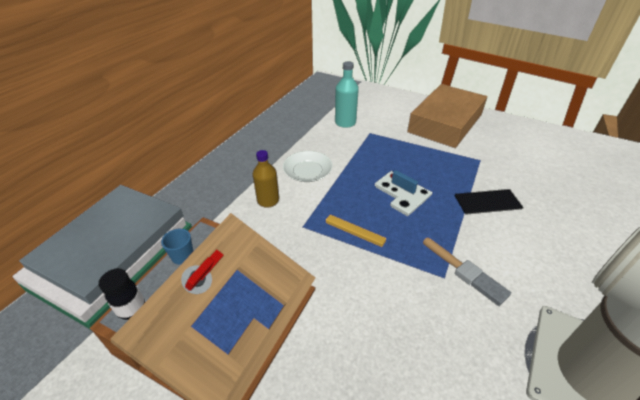

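The top picture shows the palette at about (443,268) with its tab toward the lower left (417,280) and its rib running nearly along world x. The pocket is at (210,205) with its tab at the lower right, and the red latch is open at (208,174). The side view agrees. Next I'll fit both poses by outline.

```bash
cat > fit.py <<'E'
from h import *
from scipy.optimize import minimize
S=4
def fill(p,X,m=None):
    m=np.zeros((400*S,640*S),np.uint8); uv=(proj(p,X)+.5)*S
    cv2.fillPoly(m,[np.round(uv).astype(np.int32)],1); return m
def L(g,z):
    a=[(36+g,65+g),(-36-g,65+g),(-36-g,-10+g),(-70-g,-10+g),(-70-g,-65-g),(36+g,-65-g)]
    return np.array([(x,y,z) for x,y in a])/1000
def box(x,y,z0,z1): return np.array([(a*x,b*y,c) for a in(-1,1) for b in(-1,1) for c in(z0,z1)])/1000
def hull(p,X):
    m=np.zeros((400*S,640*S),np.uint8); uv=np.round((proj(p,X)+.5)*S).astype(np.int32)
    cv2.fillConvexPoly(m,cv2.convexHull(uv),1); return m
RP=R.from_euler('y',-28,degrees=True)
def pocketR(yaw): return R.from_euler('z',yaw)*RP
def palR(yaw): return R.from_euler('z',yaw)
def m_pocket(p,q):
    r=pocketR(q[3]); f=lambda X: r.apply(X)+q[:3]
    return fill(p,f(L(3,.016)))&fill(p,f(L(3,0)))
def m_pal(p,q):
    r=palR(q[3]); f=lambda X: r.apply(X)+q[:3]
    return fill(p,f(L(0,.016)))|fill(p,f(L(0,.006)))|fill(p,f(L(-3,.0)))|hull(p,f(box(7,35,16,53)))
def up(m): return cv2.resize(m.astype(np.uint8),None,fx=S,fy=S,interpolation=cv2.INTER_NEAREST)
def iou(a,b): return (a&b).sum()/max(1,(a|b).sum())
def fit(ps,ms,model,q0,free):
    ms=[up(m) for m in ms]; sc=np.array([.01,.01,.01,.1])
    def c(v):
        q=np.array(q0,float); q[free]+=np.array(v)*sc[free]
        return -sum(iou(model(p,q),m) for p,m in zip(ps,ms))
    n=len(free); best=minimize(c,np.zeros(n),method='Nelder-Mead',options=dict(initial_simplex=np.vstack([np.zeros(n),np.eye(n)]),xatol=.01,fatol=1e-4,maxiter=150))
    q=np.array(q0,float); q[free]+=best.x*sc[free]; return q,-best.fun/len(ps)
E
python3 - <<'E'
from fit import *
np.set_printoptions(precision=4,suppress=True)
P={n:vision.camera(n) for n in("top","side")}
q0p=[.4515,-.287,0,np.radians(-102)]; q0k=[.581,.233,.066,0.]
mk={};mp={}
for n,p in P.items():
    C=cloud(p); b,g,r=[p['image'][...,i].astype(int) for i in range(3)]
    d=np.linalg.norm(C[...,:2]-[.57,.225],axis=-1)
    m=(d<.11)&(b>r+15)&(C[...,2]<.12); mk[n]=m
    d=np.linalg.norm(C[...,:2]-[.4515,-.287],axis=-1)
    m=(d<.12)&(C[...,2]>.006); 
    m=((d<.12)&((b+g+r>300)|((b<60)&(C[...,2]>.008))|(C[...,2]>.01))).astype(np.uint8)
    k,lab,st,_=cv2.connectedComponentsWithStats(m); i=1+st[1:,4].argmax(); mp[n]=lab==i
    # table noise
    e=np.linalg.norm(C[...,:2]-[.35,0.],axis=-1)<.05; print(n,'table z',C[e][:,2].mean(),C[e][:,2].std(),mk[n].sum(),mp[n].sum())
for s in (["top"],["side"],["top","side"]):
    print(s,'pal',*fit([P[n] for n in s],[mp[n] for n in s],m_pal,q0p,[0,1,3]))
    print(s,'pock',*fit([P[n] for n in s],[mk[n] for n in s],m_pocket,q0k,[0,1,3] if len(s)<2 else [0,1,2,3]))
q=fit([P["top"]],[mk["top"]],m_pocket,q0k,[0,1,3])[0]
# board plane check
C=cloud(P["top"]);X=pocketR(q[3]).inv().apply(C.reshape(-1,3)-q[:3])
w=(X[:,0]>-85)&(abs(X[:,1])<.13)&(abs(X[:,1])>.09)&(X[:,0]<.06)&(X[:,0]>-.085); print('board z local',np.median(X[w,2]),X[w,2].std(), np.polyfit(X[w,0],X[w,2],1))
np.savez('m.npz',**{'mk'+k:v for k,v in mk.items()},**{'mp'+k:v for k,v in mp.items()})
E
```

```text
top table z -0.0011898641403616879 0.001813448589380272 2055 2206
side table z 0.00038524394130731834 0.0011575502081970607 3663 1510
['top'] pal [ 0.4517 -0.2929  0.     -1.8136] 0.9652623591242517
['top'] pock [0.58   0.2367 0.066  0.0238] 0.8682334301557961
['side'] pal [ 0.4537 -0.2901  0.     -1.8158] 0.8400582194550013
['side'] pock [0.5845 0.2317 0.066  0.0639] 0.9404401340378915
['top', 'side'] pal [ 0.4518 -0.2924  0.     -1.8112] 0.8965890063163655
['top', 'side'] pock [0.5825 0.2362 0.068  0.0552] 0.8927654075871219
board z local 0.01266404462107696 0.0020978796650689305 [-0.0003  0.0126]
```

```bash
python3 - <<'E'
from fit import *
P={n:vision.camera(n) for n in("top","side")}; M=np.load('m.npz'); rows=[]
def ov(p,mask,mod,q,c):
    im=cv2.resize(p['image'],None,fx=S,fy=S,interpolation=cv2.INTER_CUBIC)
    for m,col in((up(mask),(0,255,255)),(mod(p,q),(0,0,255))):
        cs,_=cv2.findContours(m,cv2.RETR_EXTERNAL,cv2.CHAIN_APPROX_NONE); cv2.drawContours(im,cs,-1,col,1)
    u,v=np.array(c)*S; return im[v-140:v+140,u-200:u+200]
a=ov(P['top'],M['mktop'],m_pocket,[.580,.2367,.066,.0238],(210,205)); b=ov(P['side'],M['mkside'],m_pocket,[.5845,.2317,.066,.0639],(235,310))
c=ov(P['top'],M['mptop'],m_pal,[.4517,-.2929,0,-1.8136],(443,268)); d=ov(P['side'],M['mpside'],m_pal,[.4537,-.2901,0,-1.8136],(403,192))
cv2.imwrite('pics/ov.png',np.vstack([np.hstack([a,b]),np.hstack([c,d])]))
E
```

```text
(no output)
```

View pics/ov.png

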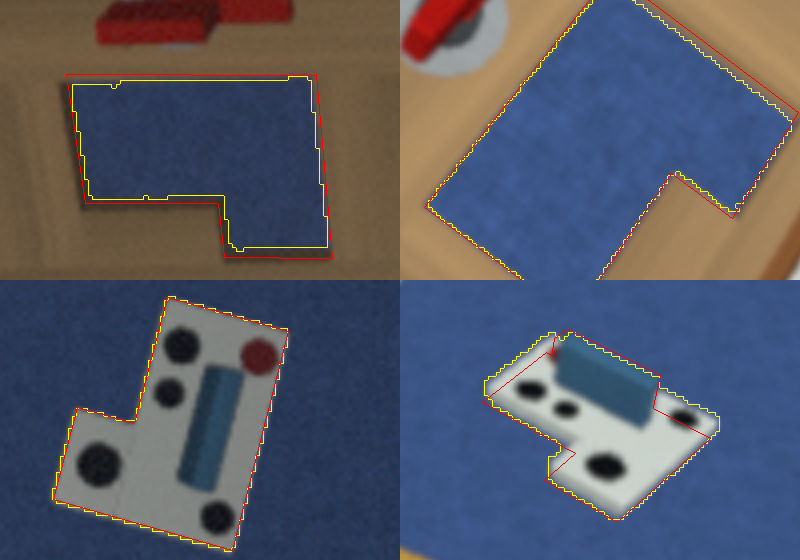

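The top palette fit is good. The side fits and the pocket mask, which misses the shaded rim, still need work, so I'll improve the masks and leave z free.

```bash
python3 - <<'E'
from fit import *
np.set_printoptions(precision=4,suppress=True)
P={n:vision.camera(n) for n in("top","side")}; M=dict(np.load('m.npz'))
p=P['top'];C=cloud(p); b,g,r=[p['image'][...,i].astype(int) for i in range(3)]
d=np.linalg.norm(C[...,:2]-[.57,.225],axis=-1)
m=((d<.11)&(b>=r-4)&(C[...,2]<.115)).astype(np.uint8); k,lab,st,_=cv2.connectedComponentsWithStats(m); M['mktop']=lab==1+st[1:,4].argmax()
np.savez('m.npz',**M)
for n in P:
    print(n,'pal',*fit([P[n]],[M['mp'+n]],m_pal,[.4517,-.2929,0.002,-1.81],[0,1,2,3]))
    for z in(.063,.066,.069): print(n,'pock z',z,*fit([P[n]],[M['mk'+n]],m_pocket,[.581,.234,z,.03],[0,1,3]))
    # palette/table heights and board plane from depth
    C=cloud(P[n]); X=C.reshape(-1,3)
    near=np.linalg.norm(X[:,:2]-[.4517,-.2929],axis=1); print(n,'mat z',np.median(X[(near>.13)&(near<.16),2]),'pal top z',np.median(X[M['mp'+n].ravel()&(near<.1)&(X[:,2]<.03),2]))
    Y=pocketR(.045).inv().apply(X-[.582,.235,.066]); w=(abs(Y[:,1])<.13)&(abs(Y[:,1])>.085)&(Y[:,0]<.07)&(Y[:,0]>-.08)&(abs(Y[:,2]-.014)<.015)
    A=np.c_[Y[w,:2],np.ones(w.sum())]; print('board z = ',np.linalg.lstsq(A,Y[w,2],rcond=None)[0])
    f=(abs(Y[:,1])<.05)&(abs(Y[:,0])<.025); print('floor z',np.median(Y[f,2]))
E
```

```text
top pal [ 0.4518 -0.2909  0.0077 -1.8196] 0.9712749874013102
top pock z 0.063 [0.5797 0.2381 0.063  0.064 ] 0.9137470583569105
top pock z 0.066 [0.5805 0.2368 0.066  0.0322] 0.9111257579752176
top pock z 0.069 [0.5794 0.238  0.069  0.0437] 0.9026789451653412
top mat z -0.00019371661711003638 pal top z 0.014881172166708066
board z =  [-0.0008  0.0035  0.0135]
floor z -0.002005613912722321
side pal [ 0.4533 -0.2897  0.0008 -1.7841] 0.8395156099130995
side pock z 0.063 [0.5857 0.2308 0.063  0.0568] 0.9449174490126254
side pock z 0.066 [0.5844 0.2337 0.066  0.0674] 0.9350795075660425
side pock z 0.069 [0.5828 0.2321 0.069  0.0479] 0.9323552862382395
side mat z 0.0011943455932945973 pal top z 0.015926460990468815
board z =  [-0.0005  0.0033  0.0152]
floor z -0.00015773441854140046
```

```bash
python3 - <<'E'
from fit import *
np.set_printoptions(precision=1,suppress=True)
P={n:vision.camera(n) for n in("top","side")}
q=np.array([.4518,-.2925,0,-1.813])
X=palR(q[3]).apply(L(0,.016))+q[:3]
for n in P: print(n,(proj(P[n],X)).tolist())
for u,v in [(374.2,183.2),(391,170.7),(433,191.5),(407.5,217),(390,207),(396.7,197.5)]:
    print(u,v,1000*palR(q[3]).inv().apply(ray_plane(P['side'],u,v,np.array([0,0,1.]),.016)-q[:3]))
M=np.load('m.npz'); m=up(M['mpside']); f=m_pal(P['side'],q); print(m.sum()/16,f.sum()/16,iou(m,f), [x.mean()/4 for x in np.nonzero(m)],[x.mean()/4 for x in np.nonzero(f)])
cv2.imwrite('pics/f.png',f[157*4:230*4,350*4:450*4]*255)
E
```

```text
top [[464.2206124180552, 245.1143462675747], [434.02103904875156, 236.74696467259588], [425.9351839074594, 268.1343550497437], [411.6579177883444, 264.1386709747286], [405.6204084305399, 287.33347305509017], [450.40357536899853, 299.9593854745852]]
side [[389.8628377535801, 174.28999343731707], [374.0056969063365, 186.6147999215529], [397.31583036139455, 199.50600398300196], [389.52360959194914, 206.1275990155079], [407.93777589312094, 216.6460207937257], [431.0025265256482, 195.5986907813038]]
374.2 183.2 [-40.5  62.8  16. ]
391 170.7 [33.3 61.7 16. ]
433 191.5 [ 35.5 -67.5  16. ]
407.5 217 [-86.9 -72.1  16. ]
390 207 [-86.9 -21.2  16. ]
396.7 197.5 [-46.8 -13.   16. ]
1510.0 1339.625 0.8296147672552167 [np.float64(192.16241721854306), np.float64(403.17566225165564)] [np.float64(192.44400251936176), np.float64(403.66413175328915)]
```

View pics/f.png

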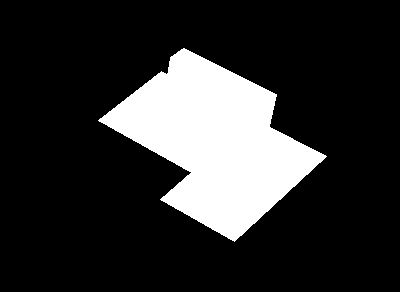

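There's a bug: `L` divides z by 1000. I'll fix it and refit.

```bash
sed -i 's|(x,y,z) for x,y in a\])/1000|(x/1e3,y/1e3,z) for x,y in a])|' fit.py; python3 - <<'E'
from fit import *
np.set_printoptions(precision=4,suppress=True)
P={n:vision.camera(n) for n in("top","side")}; M=dict(np.load('m.npz'))
Q=[P[n] for n in P]
for n in P:
    print(n,'pal',*fit([P[n]],[M['mp'+n]],m_pal,[.4517,-.2929,0.00,-1.81],[0,1,3]))
    print(n,'pock',*fit([P[n]],[M['mk'+n]],m_pocket,[.581,.234,.066,.04],[0,1,3]),*fit([P[n]],[M['mk'+n]],m_pocket,[.581,.234,.064,.04],[0,1,2,3]))
print('pal',*fit(Q,[M['mp'+n] for n in P],m_pal,[.4517,-.2929,0.00,-1.81],[0,1,3]))
print('pock',*fit(Q,[M['mk'+n] for n in P],m_pocket,[.581,.234,.065,.04],[0,1,2,3]))
E
```

```text
top pal [ 0.4524 -0.2899  0.     -1.8167] 0.9644198349825936
top pock [0.5831 0.2362 0.066  0.0454] 0.9732890060758913 [0.583  0.2357 0.0666 0.0462] 0.9732574435832165
side pal [ 0.4518 -0.2876  0.     -1.8116] 0.9334971334971335
side pock [0.5841 0.2357 0.066  0.0514] 0.9756819093461693 [0.585  0.2353 0.0642 0.0517] 0.9774129720303173
pal [ 0.4522 -0.2893  0.     -1.8174] 0.9437763461395631
pock [0.5834 0.236  0.0662 0.0495] 0.973082264519917
```

Fits agree now: palette (0.452, -0.289) with yaw -1.816, pocket (0.5834, 0.236, 0.066) with yaw 0.049. Next I'll work out the move to the rib.

```bash
cat > plan.py <<'E'
from fit import *
np.set_printoptions(precision=4,suppress=True)
def cur():
    o=bot.get_obs(); return np.array(o['eef_pos']),R.from_quat(o['tool_rot']),o
def plan(pt,Rt_,n):
    """print n tool-frame rows for straight line with even turn"""
    p,r,o=cur(); rv=(r.inv()*Rt_).as_rotvec(); d=np.array(pt)-p
    print('from',p,'to',np.array(pt),'turn deg',np.degrees(np.linalg.norm(rv)),'row turn',rv/n,'joints',np.array(o['joint_pos']))
    for k in range(n):
        rk=r*R.from_rotvec(rv*k/n); print(' shift',np.round(1000*rk.inv().apply(d/n),1))
def frame(xc,yc): return R.from_matrix(np.c_[xc,yc,np.cross(xc,yc)])
PAL=np.array([.4522,-.2893,0]);PY=-1.816
POK=np.array([.5834,.236,.0660]);KY=.049
def Gpal(): # tool: y=-palette x, z=-z, x=-palette... 
    r=palR(PY); return frame(r.apply([0,-1,0]),r.apply([-1,0,0]))
def Gpok():
    r=pocketR(KY); return frame(r.apply([0,-1,0]),r.apply([-1,0,0]))
E
python3 -c "
from plan import *
print(Gpal().as_matrix(), Gpok().as_matrix(), cur()[1].as_matrix())
plan([.4522,-.2893,.15],Gpal(),20)"
```

```text
[[-0.9701  0.2428  0.    ]
 [ 0.2428  0.9701  0.    ]
 [ 0.      0.     -1.    ]] [[ 0.049  -0.8819  0.4689]
 [-0.9988 -0.0432  0.023 ]
 [-0.     -0.4695 -0.8829]] [[-0.9164  0.4002 -0.    ]
 [ 0.4002  0.9164  0.    ]
 [ 0.     -0.     -1.    ]]
from [0.2001 0.4582 0.2313] to [ 0.4522 -0.2893  0.15  ] turn deg 9.544491826967914 row turn [-0.     -0.     -0.0083] joints [1.159  0.2406 0.005  1.3352 0.     1.5708]
 shift [-26.5 -29.2   4.1]
 shift [-26.3 -29.4   4.1]
 shift [-26.  -29.6   4.1]
 shift [-25.8 -29.9   4.1]
 shift [-25.5 -30.1   4.1]
 shift [-25.3 -30.3   4.1]
 shift [-25.  -30.5   4.1]
 shift [-24.8 -30.7   4.1]
 shift [-24.5 -30.9   4.1]
 shift [-24.2 -31.1   4.1]
 shift [-24.  -31.3   4.1]
 shift [-23.7 -31.5   4.1]
 shift [-23.5 -31.7   4.1]
 shift [-23.2 -31.9   4.1]
 shift [-22.9 -32.1   4.1]
 shift [-22.7 -32.3   4.1]
 shift [-22.4 -32.5   4.1]
 shift [-22.1 -32.7   4.1]
 shift [-21.9 -32.8   4.1]
 shift [-21.6 -33.    4.1]
```

```bash
python3 -m creep '[[[-15,-15,0],[0,0,0]],[[-26,-29,4],[0,0,0]],[[-26,-29,4],[0,0,0]],[[-26,-29,4],[0,0,0]],[[-26,-29,4],[0,0,0]],[[-26,-29,4],[0,0,0]],[[-26,-29,4],[0,0,0]],[[-26,-29,4],[0,0,0]],[[-26,-29,4],[0,0,0]],[[-26,-29,4],[0,0,0]],[[-26,-29,4],[0,0,0]],[[-26,-29,4],[0,0,0]]]' 85
python3 -m creep '[[[-26,-29,4],[0,0,0]],[[-26,-29,4],[0,0,0]],[[-26,-29,4],[0,0,0]],[[-26,-29,4],[0,0,0]],[[-26,-29,4],[0,0,0]],[[-26,-29,4],[0,0,0]],[[-26,-29,4],[0,0,0]],[[-26,-29,4],[0,0,0]],[[-15,-15,4],[0,0,-0.08]],[[0,0,0],[0,0,-0.087]],[[0,0,0],[0,0,0]],[[0,0,0],[0,0,0]]]'
python3 -c "
from plan import *
plan([.4522,-.2893,.021],Gpal(),1); print(cur()[2]['joint_pos'])
for n in ('top','side'):
    p=vision.camera(n); C=cloud(p)
    for d in vision.place_of(p,'palette_rib')[:1]: print(n,d, ray_plane(p,*d['position'],np.array([0,0,1.]),.04))
"
```

```text
clock: 3.35
eef_pos: [0.3427, 0.0304, 0.1875]
tool_rot: [0.204, 0.979, 0.0, 0.001]
ft_force: [0.8, 0.1, 0.2]
grip_width: 0.0851
grasp_force: 0.0
clock: 4.85
eef_pos: [0.4477, -0.2837, 0.1514]
tool_rot: [0.123, 0.992, 0.0, -0.0]
ft_force: [-0.6, 0.0, -0.5]
grip_width: 0.0849
grasp_force: 0.0
from [ 0.4477 -0.2837  0.1514] to [ 0.4522 -0.2893  0.021 ] turn deg 0.03004707192037106 row turn [ 0.0001 -0.     -0.0005] joints [-0.5649  0.347  -0.062   1.1618  0.     -0.3191]
 shift [ -5.7  -4.3 130.4]
[-0.5649  0.347  -0.062   1.1618  0.     -0.3191]
top {'position': [445.8, 269.7], 'score': 0.83} [ 0.4516 -0.2901  0.04  ]
side {'position': [404.1, 179.0], 'score': 0.8} [ 0.4528 -0.2935  0.04  ]
```

```bash
python3 -m creep '[[[-3,-2,5],[0,0,0]],[[-3,-2,15],[0,0,0]],[[0,0,20],[0,0,0]],[[0,0,20],[0,0,0]],[[0,0,20],[0,0,0]],[[0,0,20],[0,0,0]],[[0,0,15],[0,0,0]],[[0,0,10],[0,0,0]],[[0,0,4],[0,0,0]],[[0,0,0],[0,0,0]],[[0,0,0],[0,0,0]]]'
python3 -m creep '[[[0,0,0],[0,0,0]],[[0,0,0],[0,0,0]],[[0,0,0],[0,0,0]],[[0,0,0],[0,0,0]],[[0,0,0],[0,0,0]],[[0,0,0],[0,0,0]],[[0,0,0],[0,0,0]],[[0,0,0],[0,0,0]]]' 5
python3 -c "
from plan import *
plan([.4522,-.2893,.021],Gpal(),1)"
```

```text
clock: 6.42
eef_pos: [0.4531, -0.2896, 0.023]
tool_rot: [0.122, 0.993, -0.0, 0.001]
ft_force: [0.3, 0.0, 0.7]
grip_width: 0.0849
grasp_force: 0.0
clock: 7.42
eef_pos: [0.4527, -0.2894, 0.0225]
tool_rot: [0.122, 0.993, -0.0, 0.0]
ft_force: [-2.0, -0.8, 2.4]
grip_width: 0.0133
grasp_force: 59.4
from [ 0.4527 -0.2894  0.0225] to [ 0.4522 -0.2893  0.021 ] turn deg 0.03167048035884812 row turn [-0.0003  0.0003  0.0004] joints [-0.5688  0.4941 -0.211   0.8652 -0.0001 -0.3239]
 shift [0.6 0.  1.5]
```

```bash
python3 -m creep '[[[0,0,-3],[0,0,0]],[[0,0,-10],[0,0,0]],[[0,0,-20],[0,0,0]],[[0,0,-25],[0,0,0]],[[0,0,-25],[0,0,0]],[[0,0,-25],[0,0,0]],[[0,0,-25],[0,0,0]],[[0,0,-20],[0,0,0]],[[0,0,-10],[0,0,0]],[[0,0,0],[0,0,0]],[[0,0,0],[0,0,0]]]'
python3 -c "
from plan import *
plan(POK+pocketR(KY).apply([0,0,.1325]),Gpok(),24)"
```

```text
clock: 8.8
eef_pos: [0.452, -0.2889, 0.1842]
tool_rot: [0.122, 0.993, 0.0, -0.001]
ft_force: [-0.1, -0.6, -3.7]
grip_width: 0.0133
grasp_force: 58.5
from [ 0.452  -0.2889  0.1842] to [0.5213 0.233  0.183 ] turn deg 109.3728554294803 row turn [ 0.0142 -0.019  -0.0759] joints [-0.5687  0.3382  0.0144  1.2492 -0.     -0.3239]
 shift [ 2.5 21.8  0.1]
 shift [ 0.8 21.9 -0.3]
 shift [-0.9 21.9 -0.6]
 shift [-2.5 21.8 -0.9]
 shift [-4.2 21.5 -1.1]
 shift [-5.8 21.1 -1.3]
 shift [-7.5 20.6 -1.5]
 shift [-9.  19.9 -1.6]
 shift [-10.5  19.2  -1.7]
 shift [-12.   18.3  -1.7]
 shift [-13.4  17.3  -1.8]
 shift [-14.7  16.2  -1.7]
 shift [-15.9  15.   -1.7]
 shift [-17.   13.7  -1.5]
 shift [-18.   12.4  -1.4]
 shift [-19.   11.   -1.2]
 shift [-19.8   9.5  -1. ]
 shift [-20.4   7.9  -0.7]
 shift [-21.    6.4  -0.4]
 shift [-21.4   4.7  -0.1]
 shift [-21.7   3.1   0.2]
 shift [-21.9   1.5   0.6]
 shift [-21.9  -0.2   1. ]
 shift [-21.8  -1.8   1.5]
```

```bash
python3 -m creep '[[[2.5,22,0],[0.014,-0.019,-0.076]],[[1,22,0],[0.014,-0.019,-0.076]],[[-1,22,-1],[0.014,-0.019,-0.076]],[[-2.5,22,-1],[0.014,-0.019,-0.076]],[[-4,21.5,-1],[0.014,-0.019,-0.076]],[[-6,21,-1],[0.014,-0.019,-0.076]],[[-7.5,20.5,-1.5],[0.014,-0.019,-0.076]],[[-9,20,-1.5],[0.014,-0.019,-0.076]],[[-10.5,19,-1.5],[0.014,-0.019,-0.076]],[[-12,18.5,-2],[0.014,-0.019,-0.076]],[[-13.5,17.5,-2],[0.014,-0.019,-0.076]],[[-14.5,16,-2],[0.014,-0.019,-0.076]]]'
python3 -m creep '[[[-16,15,-2],[0.014,-0.019,-0.076]],[[-17,13.5,-1.5],[0.014,-0.019,-0.076]],[[-18,12.5,-1.5],[0.014,-0.019,-0.076]],[[-19,11,-1],[0.014,-0.019,-0.076]],[[-20,9.5,-1],[0.014,-0.019,-0.076]],[[-20.5,8,-1],[0.014,-0.019,-0.076]],[[-21,6.5,-0.5],[0.014,-0.019,-0.076]],[[-21.5,4.5,0],[0.014,-0.019,-0.076]],[[-21.5,3,0],[0.014,-0.019,-0.076]],[[-22,1.5,0.5],[0.014,-0.019,-0.076]],[[-22,0,1],[0.014,-0.019,-0.076]],[[-22,-2,1.5],[0.014,-0.019,-0.076]]]'
python3 -c "
from plan import *
plan(POK+pocketR(KY).apply([0,0,.06]),Gpok(),1)"
```

```text
clock: 10.3
eef_pos: [0.4856, -0.0269, 0.1837]
tool_rot: [-0.329, 0.935, -0.093, 0.098]
ft_force: [0.3, -0.7, -4.1]
grip_width: 0.0132
grasp_force: 59.1
clock: 11.8
eef_pos: [0.5198, 0.2338, 0.1835]
tool_rot: [0.705, -0.668, 0.166, -0.174]
ft_force: [-0.0, 0.4, -4.0]
grip_width: 0.0133
grasp_force: 59.1
from [0.5198 0.2338 0.1835] to [0.5553 0.2346 0.119 ] turn deg 0.3458848025687077 row turn [0.0035 0.0015 0.0047] joints [ 0.5393  0.1103 -0.4086  0.6159 -0.2201 -1.1345]
 shift [ 1.1 -1.3 73.6]
```

```bash
python3 -m creep '[[[0,0,5],[0,0,0]],[[0,0,14],[0,0,0]],[[1,-1,15],[0,0,0.005]],[[0,0,15],[0.003,0.001,0]],[[0,0,15],[0,0,0]],[[0,0,8],[0,0,0]],[[0,0,2],[0,0,0]],[[0,0,0],[0,0,0]],[[0,0,0],[0,0,0]]]'
python3 - <<'E'
from plan import *
plan(POK+pocketR(KY).apply([0,0,.0225]),Gpok(),1)
p,r,o=cur()
# model palette pose from tool
rp=pocketR(KY); 
pal=lambda X:(r*Gpok().inv()*rp).apply(np.array(X)-[0,0,.0225])+p
out=[]
for n,c,f in(("top",(212,205),5),("side",(235,300),3)):
    P=vision.camera(n); im=cv2.resize(P['image'],None,fx=f,fy=f,interpolation=cv2.INTER_CUBIC)
    for X,col in((pal(L(0,.016)),(0,0,255)),(rp.apply(L(3,.016))+POK,(0,255,0)),(rp.apply(L(3,0))+POK,(0,255,255))):
        cv2.polylines(im,[np.round((proj(P,X)+.5)*f).astype(np.int32)],True,col,1)
    u,v=np.array(c)*f; out.append(im[v-230:v+230,u-200:u+200])
cv2.imwrite('pics/hover.png',np.hstack(out))
E
```

```text
clock: 12.92
eef_pos: [0.5573, 0.2349, 0.1214]
tool_rot: [0.701, -0.67, 0.167, -0.178]
ft_force: [-0.5, -0.2, -3.7]
grip_width: 0.0128
grasp_force: 59.1
from [0.5573 0.2349 0.1214] to [0.5728 0.2355 0.0859] turn deg 0.3493970276030536 row turn [-0.0044  0.0015 -0.004 ] joints [ 0.5025  0.2423 -0.4367  0.4412 -0.2075 -1.1614]
 shift [ 0.2  3.1 38.7]
```

View pics/hover.png

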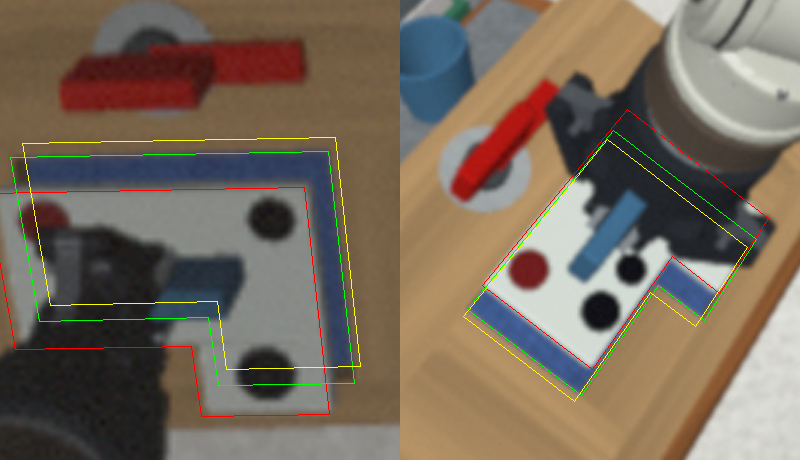

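The top view (left) and side view (right) both show the modelled outline (red) on the real palette, about 1 mm off at most. The palette is 3 mm too far up the slope, so I'll correct that while lowering.

```bash
python3 -m creep '[[[0,2,4],[-0.004,0.001,-0.004]],[[0,1,8],[0,0,0]],[[0,0,6],[0,0,0]],[[0,0,2],[0,0,0]],[[0,0,0],[0,0,0]],[[0,0,0],[0,0,0]],[[0,0,0],[0,0,0]]]'
python3 -c "
from plan import *
plan(POK+pocketR(KY).apply([0,0,.0225]),Gpok(),1)"
```

```text
clock: 13.9
eef_pos: [0.5639, 0.2351, 0.1019]
tool_rot: [0.703, -0.669, 0.167, -0.175]
ft_force: [0.3, -0.2, -4.1]
grip_width: 0.0136
grasp_force: 59.1
from [0.5639 0.2351 0.1019] to [0.5728 0.2355 0.0859] turn deg 0.018591890776259248 row turn [0.0003 0.0002 0.0001] joints [ 0.4958  0.2814 -0.4427  0.3998 -0.204  -1.1707]
 shift [ 0.  -0.4 18.4]
```

```bash
python3 -m creep '[[[0,0,2],[0,0,0]],[[0,0,2],[0,0,0]],[[0,0,2],[0,0,0]],[[0,0,2],[0,0,0]],[[0,0,2],[0,0,0]],[[0,0,0],[0,0,0]],[[0,0,0],[0,0,0]]]'
python3 -c "
from plan import *
plan(POK+pocketR(KY).apply([0,0,.0225]),Gpok(),1); print(Gpok().inv().apply(cur()[2]['ft_force']))"
```

```text
clock: 14.78
eef_pos: [0.5684, 0.2352, 0.0928]
tool_rot: [0.703, -0.669, 0.167, -0.175]
ft_force: [-1.3, 0.2, -4.5]
grip_width: 0.0132
grasp_force: 59.1
from [0.5684 0.2352 0.0928] to [0.5728 0.2355 0.0859] turn deg 0.04365387525088944 row turn [ 0.0008 -0.      0.0001] joints [ 0.4915  0.3016 -0.4434  0.3786 -0.2022 -1.1745]
 shift [-0.1 -0.7  8.2]
[-0.2762  3.2528  3.4085]
```

No contact force, and it's inside the lead-in. Continuing down.

```bash
python3 -m creep '[[[0,-0.5,1.5],[0,0,0]],[[0,0,1.5],[0,0,0]],[[0,0,1.5],[0,0,0]],[[0,0,1],[0,0,0]],[[0,0,0],[0,0,0]],[[0,0,0],[0,0,0]]]'
python3 -m creep '[[[0,0,1],[0,0,0]],[[0,0,1],[0,0,0]],[[0,0,0.5],[0,0,0]],[[0,0,0],[0,0,0]],[[0,0,0],[0,0,0]]]'
python3 -c "
from plan import *
plan(POK+pocketR(KY).apply([0,0,.0225]),Gpok(),1); print(Gpok().inv().apply(cur()[2]['ft_force']))"
```

```text
clock: 15.52
eef_pos: [0.5715, 0.2353, 0.0882]
tool_rot: [0.703, -0.669, 0.167, -0.175]
ft_force: [-0.3, 0.2, -3.4]
grip_width: 0.0133
grasp_force: 59.1
clock: 16.15
eef_pos: [0.5726, 0.2354, 0.086]
tool_rot: [0.703, -0.669, 0.167, -0.175]
ft_force: [-0.0, 0.1, -5.3]
grip_width: 0.0133
grasp_force: 59.1
from [0.5726 0.2354 0.086 ] to [0.5728 0.2355 0.0859] turn deg 0.03928565282696499 row turn [0.0007 0.     0.0001] joints [ 0.4878  0.3179 -0.4421  0.3628 -0.2005 -1.1779]
 shift [-0.1 -0.1  0.2]
[-0.1167  2.4854  4.6349]
```

```bash
python3 -m creep '[[[0,0,0.5],[0,0,0]],[[0,0,0.5],[0,0,0]],[[0,0,0],[0,0,0]],[[0,0,0],[0,0,0]]]'
python3 -m creep '[[[0,0,0.5],[0,0,0]],[[0,0,0.5],[0,0,0]],[[0,0,0],[0,0,0]],[[0,0,0],[0,0,0]]]'
python3 -c "
from plan import *
plan(POK+pocketR(KY).apply([0,0,.0225]),Gpok(),1); print(Gpok().inv().apply(cur()[2]['ft_force']),bot.get_obs()['ft_torque'])"
```

```text
clock: 16.65
eef_pos: [0.5729, 0.2354, 0.0855]
tool_rot: [0.703, -0.669, 0.167, -0.175]
ft_force: [-4.4, -1.5, 2.5]
grip_width: 0.0132
grasp_force: 60.1
clock: 17.15
eef_pos: [0.5729, 0.2354, 0.0855]
tool_rot: [0.703, -0.669, 0.167, -0.175]
ft_force: [-12.2, -2.4, 10.4]
grip_width: 0.0133
grasp_force: 61.8
from [0.5729 0.2354 0.0855] to [0.5728 0.2355 0.0859] turn deg 0.029914986826650128 row turn [0.0003 0.0002 0.0004] joints [ 0.4875  0.3189 -0.4426  0.3608 -0.2004 -1.1786]
 shift [-0.1 -0.1 -0.4]
[  1.8044   5.9708 -14.9162] [-0.3809  1.5838 -0.2295]
```

Seated at floor height, since contact came within 0.5 mm of prediction. Releasing and retracting.

```bash
python3 -m creep '[[[0,0,-1],[0,0,0]],[[0,0,0],[0,0,0]],[[0,0,0],[0,0,0]],[[0,0,0],[0,0,0]]]' 40
python3 -m creep '[[[0,0,-3],[0,0,0]],[[0,0,-8],[0,0,0]],[[0,0,-14],[0,0,0]],[[0,0,-16],[0,0,0]],[[0,0,-18],[0,0,0]],[[0,0,-16],[0,0,0]],[[0,0,-8],[0,0,0]],[[0,-4,0],[0,0,0]],[[0,-12,0],[0,0,0]],[[0,-16,0],[0,0,0]],[[0,-16,0],[0,0,0]],[[0,-16,0],[0,0,0]]]'
python3 -m creep '[[[0,-12,0],[0,0,0]],[[0,-6,0],[0,0,0]],[[0,0,0],[0,0,0]],[[0,0,0],[0,0,0]]]'
python3 - <<'E'
from plan import *
print(bot.get_obs()['grip_width']); plan(POK+pocketR(KY).apply([.082,0,.032]),Gpok(),1)
rp=pocketR(KY); n=rp.apply([0,0,1.]); out=[]
for nm,c,f in(("top",(212,200),5),("side",(235,300),3)):
    P=vision.camera(nm); C=cloud(P)
    for d in vision.place_of(P,'latch_grip')[:1]: print(nm,d['score'],1000*rp.inv().apply(ray_plane(P,*d['position'],n,n@(POK+.048*n))-POK))
    Y=rp.inv().apply(C.reshape(-1,3)-POK); b=P['image'].reshape(-1,3).astype(int)
    w=(b.min(1)>110)&(abs(b[:,0]-b[:,2])<25)&(abs(Y[:,0])<.08)&(abs(Y[:,1])<.07)&(abs(Y[:,2]-.016)<.02)
    A=np.c_[Y[w,:2],np.ones(w.sum())]; print(nm,'palette face local plane',w.sum(),np.linalg.lstsq(A,Y[w,2],rcond=None)[0])
    im=cv2.resize(P['image'],None,fx=f,fy=f,interpolation=cv2.INTER_CUBIC); u,v=np.array(c)*f; out.append(im[v-230:v+230,u-200:u+200])
cv2.imwrite('pics/rel.png',np.hstack(out))
E
```

```text
clock: 17.65
eef_pos: [0.5734, 0.2355, 0.0851]
tool_rot: [0.703, -0.669, 0.167, -0.175]
ft_force: [0.2, 0.8, 0.3]
grip_width: 0.0397
grasp_force: 0.0
clock: 19.15
eef_pos: [0.592, 0.2361, 0.1881]
tool_rot: [0.703, -0.669, 0.167, -0.175]
ft_force: [0.1, 0.4, -0.2]
grip_width: 0.0402
grasp_force: 0.0
clock: 19.65
eef_pos: [0.606, 0.2369, 0.1962]
tool_rot: [0.703, -0.669, 0.166, -0.174]
ft_force: [-0.2, -0.7, -0.6]
grip_width: 0.0395
grasp_force: 0.0
0.0395170683879219
from [0.606  0.2369 0.1962] to [0.6407 0.2388 0.1328] turn deg 0.11125029295421178 row turn [ 0.0019 -0.0003  0.0005] joints [ 0.4601  0.2421 -0.2104  0.6667 -0.1884 -1.2034]
 shift [-0.2 -1.  72.4]
top 0.88 [82.0165 -1.4573 48.    ]
top palette face local plane 1040 [-0.0001 -0.0001  0.0141]
side 0.58 [81.6123  2.3181 48.    ]
side palette face local plane 2928 [ 0.0168 -0.0053  0.0155]
```

View pics/rel.png

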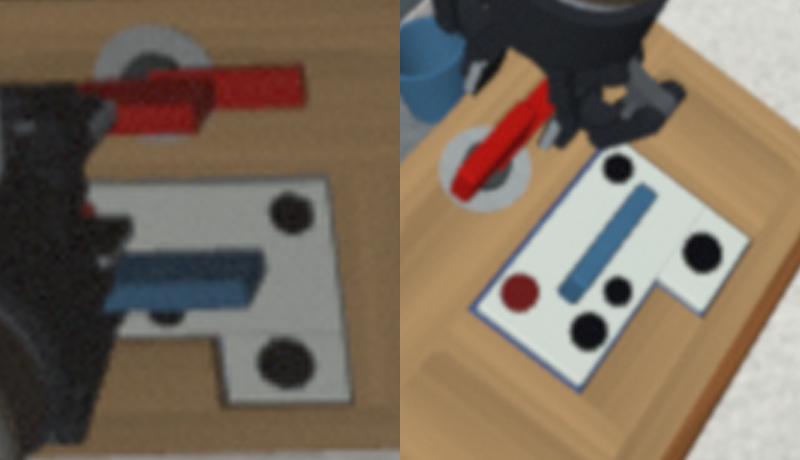

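The picture shows the palette flush in the cutout with thin blue gaps, and the latch still open. Next is gripping the knob.

```bash
python3 -m creep '[[[0,-1,6],[0.002,0,0]],[[0,0,12],[0,0,0]],[[0,0,12],[0,0,0]],[[0,0,12],[0,0,0]],[[0,0,12],[0,0,0]],[[0,0,9],[0,0,0]],[[0,0,6],[0,0,0]],[[0,0,3],[0,0,0]],[[0,0,0],[0,0,0]],[[0,0,0],[0,0,0]]]'
python3 -c "
from plan import *
plan(POK+pocketR(KY).apply([.082,0,.032]),Gpok(),1)"
```

```text
clock: 21.1
eef_pos: [0.6415, 0.2389, 0.1343]
tool_rot: [0.703, -0.669, 0.167, -0.176]
ft_force: [0.9, 0.5, 0.4]
grip_width: 0.0401
grasp_force: 0.0
from [0.6415 0.2389 0.1343] to [0.6407 0.2388 0.1328] turn deg 0.11927922007053914 row turn [-0.0021  0.0003 -0.    ] joints [ 0.4352  0.3606 -0.2243  0.5261 -0.1782 -1.2264]
 shift [0.1 1.4 1. ]
```

```bash
python3 -m creep '[[[0,1.5,0],[-0.002,0,0]],[[0,0,0],[0,0,0]],[[0,0,0],[0,0,0]],[[0,0,0],[0,0,0]],[[0,0,0],[0,0,0]],[[0,0,0],[0,0,0]]]' 5
python3 -m creep '[[[0,0,0],[0,0,0.08]],[[0,0,0],[0,0,0.15]],[[0,0,0],[0,0,0.15]],[[0,0,0],[0,0,0.15]],[[0,0,0],[0,0,0.15]],[[0,0,0],[0,0,0.15]],[[0,0,0],[0,0,0]]]'
python3 -m creep '[[[0,0,0],[0,0,0.15]],[[0,0,0],[0,0,0.15]],[[0,0,0],[0,0,0.15]],[[0,0,0],[0,0,0.15]],[[0,0,0],[0,0,0.1]],[[0,0,0],[0,0,0.04]],[[0,0,0],[0,0,0]],[[0,0,0],[0,0,0]]]'
python3 -c "
from plan import *
p,r,o=cur(); print((Gpok().inv()*r).as_rotvec(), 1000*pocketR(KY).inv().apply(p-POK),o['ft_torque'],o['joint_pos'])"
```

```text
clock: 21.85
eef_pos: [0.6404, 0.2388, 0.1339]
tool_rot: [0.703, -0.669, 0.167, -0.176]
ft_force: [-1.0, -0.7, 5.5]
grip_width: 0.0132
grasp_force: 62.9
clock: 22.72
eef_pos: [0.6398, 0.2392, 0.1336]
tool_rot: [-0.373, 0.896, -0.081, 0.228]
ft_force: [-3.3, -0.4, 5.8]
grip_width: 0.0127
grasp_force: 63.3
clock: 23.72
eef_pos: [0.6396, 0.2398, 0.1334]
tool_rot: [-0.025, 0.97, 0.007, 0.241]
ft_force: [-3.9, 1.2, 5.0]
grip_width: 0.013
grasp_force: 63.2
[-0.0025 -0.0012  1.5693] [81.3603  1.0894 33.1286] [0.2643 0.5404 0.1515] [ 0.4366  0.3599 -0.2264  0.5271 -0.1759  0.3445]
```

Turned the full 1.57 rad. Now opening, backing off and checking.

```bash
python3 -m creep '[[[0,0,0],[0,0,0]],[[0,0,0],[0,0,0]],[[0,0,0],[0,0,0]],[[0,0,0],[0,0,0]]]' 40
python3 -m creep '[[[0,0,-4],[0,0,0]],[[0,0,-12],[0,0,0]],[[0,0,-18],[0,0,0]],[[0,0,-20],[0,0,0]],[[0,0,-20],[0,0,0]],[[0,0,-20],[0,0,0]],[[0,0,-20],[0,0,0]],[[0,0,-20],[0,0,0]],[[0,0,-20],[0,0,0]],[[0,0,-10],[0,0,0]],[[0,0,0],[0,0,0]],[[0,0,0],[0,0,0]]]'
python3 - <<'E'
from h import *
out=[]
for nm,c,f in(("top",(212,200),5),("side",(235,300),3)):
    P=vision.camera(nm); im=cv2.resize(P['image'],None,fx=f,fy=f,interpolation=cv2.INTER_CUBIC); u,v=np.array(c)*f; out.append(im[v-230:v+230,u-200:u+200])
cv2.imwrite('pics/end.png',np.hstack(out))
E
```

```text
clock: 24.22
eef_pos: [0.6399, 0.2386, 0.1327]
tool_rot: [-0.024, 0.97, 0.006, 0.241]
ft_force: [0.8, 0.2, 0.0]
grip_width: 0.0402
grasp_force: 0.0
clock: 25.72
eef_pos: [0.5629, 0.2348, 0.2773]
tool_rot: [-0.024, 0.97, 0.006, 0.241]
ft_force: [-0.3, 0.1, 1.0]
grip_width: 0.0395
grasp_force: 0.0
```

View pics/end.png

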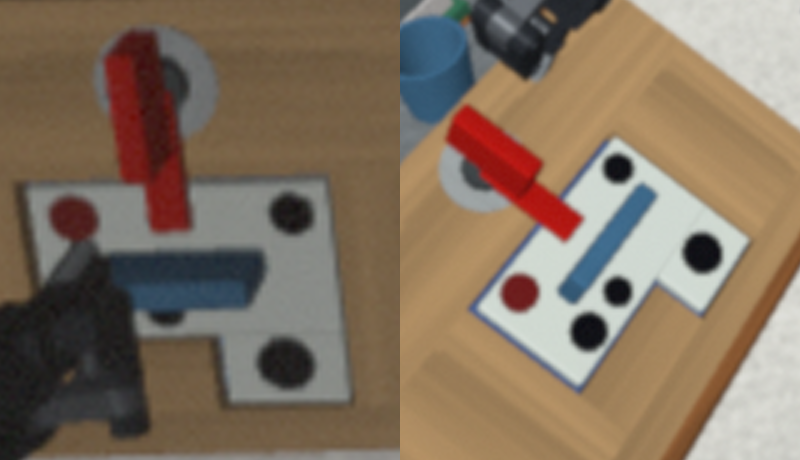

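The picture shows the arm pointing down the slope over the palette's upper edge (top view about (168,205)), the palette flush and the gripper clear.

```bash
python3 -c "
from h import *
print(workorder.job_done())"
```

```text
the job is handed in; nothing more can be done
None
```

The palette is seated flush in the cutout, the latch is turned fully over its upper edge, and the robot is clear. I handed the job in at about 26 s on the robot clock; no verdict was returned.

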